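Take a worn drum off a twin-spindle sander whose nut may be left-hand

ROBOT

A 6-joint arm with a two-finger parallel gripper is mounted at the origin on a cart in front of the work surface, level with it; the furniture and walls round the work are solid. World frame = base frame: x ahead of the robot, y to its left, z up, the work surface at z = 0. Lengths are in m, angles in rad, forces in N, time in s.
With the tool pointing down it reaches from about 0.25 to 0.8 m from the base axis. Payload 3.9 kg.
Tool frame: the origin (TCP) lies on the centre line of the jaws, within the pads' length; the fingertips stand 14 mm ahead of it and the grasp point (between the pads) lies 5 mm behind it; z points along the fingers, y is the line along which they close (so a half turn about z gives the same grasp; the last joint's range is limited). The gripper opens to 85 mm and grips with 20 to 120 N. Pads are 22 mm wide; open, the fingers measure 114 mm over their backs; the gripper's body (76 mm by 85 mm) begins 54 mm behind the grasp point. The pads swing forward as they close: fully open they stand 13 mm farther back than shut.
Start: joints at [1.223, 0.26, -0.138, 1.173, 0, 1.571], TCP at [0.179, 0.494, 0.245] pointing down, gripper open.
Joint ranges: [-2.78, 2.78], [-0.83, 1.72], [-1.28, 1.37], [-1.9, 2.12], [-1.57, 1.48], [-3.14, 3.14]. Speed limits (rad/s): [2.57, 2.57, 3.14, 3.14, 3.14, 3.14].

INTERFACE

Orientations are given as a unit quaternion [w, x, y, z].
In Python, from station import read_state, read_camera, camera_params, arm gives the robot as it stands.
- The arm moves only by the tool servo_tool, never from a script. Its arguments are lists of equal length, an entry for each row: "delta_pos": the shift along the tool's x, y, z in fractions of the full range, 1 being 750 mm, a list of three; "twist": the turn, a rotation vector about the tool's x, y, z in normalised numbers (1 is 2 pi rad), a list of three. In form: {"delta_pos": [[tx, ty, tz], ...], "twist": [[ax, ay, az], ...]}. A call has 1 to 20 rows; each row is the pose to reach, as a shift and turn from the pose commanded when the call began, along the tool's axes at that moment; what a row does not reach only later rows make up. A row lasts 1/12 s, in which the tool goes at most 41.7 mm and 7.16 degrees, less where a joint would pass 70% of its speed; a pose out of reach is approached as far as the arm can. Shift and turn numbers lie between -1 and 1, and a call with a number outside is refused. A call with a gripper value outside its range is refused whole. "claw" is the finger opening in cm, from 0 to 8.54, set as the call begins (left out, the last holds). The fingers move at their own pace and stop on an object; "squeeze" is the grip in N (left out, the last holds). Time passes only in rows, so rows that repeat a pose let the fingers close. It gives the time, the measured TCP pose, the force, the opening and the grip force at its end, in the units of the state.
- read_state(): the state, without advancing time (a new reading comes with each control period).
- read_camera(name): name is "scene" or "top" or "wrist"; returns the picture (480x640x3 uint8, red, green, blue); there is no depth.
- camera_params(name): a dict with "K" (3x3 intrinsics, pixels), "dist" ([k1, k2, p1, p2, k3] as OpenCV has them; the pictures are not rectified), "rvec" (rotation vector, rad) and "tvec" (3), from world to camera coordinates, as OpenCV has them. Camera axes: x right, y down, z forward; pixel columns grow to the right and rows downward; lengths in m; the calibration is good to about 2 mm. A picture is of the moment at which its call begins: read the wrist's pose just before it. camera_params takes no time and is no camera call; for the wrist camera it gives the pose at the moment of the call.
- arm.close_job(): hands the job in; it is judged then, once.
The state is a dict: "t": time; "joints": joint angles; "joint_velocities": joint speeds; "tau": joint torques, N m; "position": TCP position; "tool_rot": TCP orientation; "force": force on the tool from outside, world axes, zero at the start; "torque": the same for the moment, N m; "gripper_width": opening from 0.0 (shut) to 1.0 (fully open); "gripper_force": force on a finger pad.
Only numpy, scipy, OpenCV 4.12 (cv2) and the standard library are available. Lean on these libraries where they do the work, as an engineer would, in place of code of your own. Each camera call takes 0.05 s, during which the arm holds its last target. There are 200 camera calls.

TASK

The larger sanding drum on the twin-spindle sander is worn: undo the flange nut above it, draw the slotted washer out by its tab and lay it on the bench, then lift the drum off over the nut and stand it upright on the bench. The spindles turn against each other, so one nut has a left-hand thread and nothing shows which: try the nut gently both ways to feel how it comes loose, never forcing it, as only a light spring lock keeps the spindle from turning. Do not wrench the washer or the drum, do not drop the drum, and leave the other spindle and the rest as they are.

Things in the scene. Friction and masses are not known exactly. Their poses are not given: they have to be found in the camera images.
- sander: bench-top twin-spindle drum sander, fixed: metal table 180 mm deep (local x -75 to +105 mm), 326 mm wide, top 58 mm above the bench; a ribbed motor 75 mm wide stands 50 mm above the table at local (+62, 0) mm. Origin on the bench, local x to its back, y left; its front faces the robot within 0.25 rad, the bench is clear 100 mm before it. Spindle a at local (-20, +75) mm, b at (-20, -75) mm
- spindle_a (a point): axis of spindle a at the height where the drum's underside rests, 62 mm above the bench; fixed. Above it stand a hub 40 mm wide and 47 mm high and on that a threaded stud 20 mm wide, whose top is 83 mm above this point
- spindle_b (a point): the same on spindle b
- nut_a_hex (a point): centre of the hexagon of the steel flange nut on spindle a: 32 mm across flats, 37 across corners, 18 mm high (9 mm above and below this point); under it a round flange 38 mm wide, 3 mm thick, that bears on the washer. The point turns with the nut: its x axis is square to one pair of flats, the other pairs lie 60 degrees either side. The nut is captive and stays on the stud
- nut_b_hex (a point): the same for the nut on spindle b; the two nuts look alike
- nut_a (a joint): angle of nut a on its spindle (rad): 0 as found, fully tight; grows as it is loosened, whichever way that is, up to 6.6. Of nuts a and b one is right-hand (loosens anticlockwise from above), one left-hand, not shown which. The loosening way it drags about 0.1 N m and rises 1.27 mm a rad; the tightening way it does not move on the stud but takes the spindle with it
- nut_b (a joint): the same for nut b, with the thread of the other hand
- arbor_a (a joint): twist of spindle a against its spring lock (rad, anticlockwise from above positive): 0 at rest; 2.5 N m per rad, springs back. The drag of a loosening nut twists it about 0.04 rad. More than 0.25 rad either way (0.6 N m) overstrains the lock
- arbor_b (a joint): the same for spindle b
- washer_a: loose U-shaped dark steel washer under nut a, 90 g: plate 4 mm thick, 46 mm wide, local x -26 to +25 mm, slot 22 mm wide open to local -x. Origin on the stud's axis at the plate's underside, z up. An arm at +x carries an upright pull tab: 14 mm wide (y), x 42 to 50 mm, top 28 mm above the underside. The tab points to the sander's front within 0.4 rad
- washer_b: the same under nut b. On both, lips on the jaw tips (x -26 to -20 mm) stand 2 mm above the plate and catch on the nut's flange: the washer slides out, level, along its own +x only once its nut has risen more than 2 mm (1.6 rad; 2.5 rad gives easy room), and is free after 48 mm
- drum_large: the larger sanding drum, loose, on spindle a or b: 66 mm outside, 50 mm high, bore 43 mm (hub 40), black rubber with a brown grit sleeve, 0.13 to 0.25 kg. Origin at the centre of its underside, z along its axis. Its top face, 112 mm above the bench as found, carries the washer; freed of the washer it lifts straight up over hub, nut and stud, about 90 mm
- drum_small: the smaller drum, 50 mm outside, otherwise alike, on the other spindle; to be left alone
- offcut_d: square wood offcut 50 x 50 x 18 mm lying on the sander's table, at the back left; leave it
- offcut_c: dark wood offcut 34 x 60 x 34 mm lying on the sander's table, at the back right; leave it
- sanding_block: cork sanding block 66 x 110 x 31 mm lying on the bench at the left; leave it
- tape_measure: tape measure 36 x 72 x 62 mm standing on the bench at the right; leave it
- palm_sander: dusty grey palm sander 92 x 145 x 100 mm standing on the bench at the left; leave it
- pencil_1: flat pencil 182 mm long, 8 mm high, lying on the bench at the front left; leave it
There are look-alikes about, which are no part of the job. Leave any orange look-alike of the washer_a alone. What is shaped like the drum_large but turquoise is not meant.

How it is judged:
On the way, in this order (a step that is already met when the one before it is completed fails the run):
1. the nut above the larger drum is loosened by more than 1.6 rad (((horizontal distance between drum_large and spindle_a below 0.012 m and value of joint nut_a above 1.6 rad) or (horizontal distance between drum_large and spindle_b below 0.012 m and value of joint nut_b above 1.6 rad))), for 0.2 s.
2. the slotted washer over the larger drum is drawn out, more than 45 mm off the spindle's axis, with the drum still on its spindle (((horizontal distance between drum_large and spindle_a below 0.012 m and horizontal distance between washer_a and spindle_a above 0.045 m) or (horizontal distance between drum_large and spindle_b below 0.012 m and horizontal distance between washer_b and spindle_b above 0.045 m))), for 0.1 s.
3. the larger drum is lifted off and carried more than 60 mm from both spindle axes (horizontal distance between drum_large and spindle_a above 0.06 m and horizontal distance between drum_large and spindle_b above 0.06 m), for 0.1 s.
At the end, for the whole second after the job is handed in: the larger drum stands upright (within 0.08 rad) on the bench, its underside within 6 mm of the bench top, at rest; the slotted washer that held it lies on the bench (its origin lower than 30 mm), at rest; the other spindle and the bystanders are as they were (height (world z) of drum_large between -0.006 and 0.006 m and angle between drum_large's own z axis and vertical below 0.08 rad and linear speed of drum_large below 0.02 m/s and ((height (world z) of washer_a between -0.01 and 0.03 m and linear speed of washer_a below 0.02 m/s) or (height (world z) of washer_b between -0.01 and 0.03 m and linear speed of washer_b below 0.02 m/s))); the robot touches nothing.
It fails at once if a nut is forced: its spindle is twisted more than 0.25 rad against its lock (value of joint any of arbor_a, arbor_b below -0.25 rad or value of joint any of arbor_a, arbor_b above 0.25 rad).
It fails at once if on the smaller drum's spindle the nut is turned by more than 0.3 rad, or the washer or drum is shifted by more than 10 mm (distance of drum_small from where it was at the start of the episode above 0.01 m or (horizontal distance between drum_small and spindle_a below 0.012 m and (value of joint nut_a above 0.3 rad or distance of washer_a from where it was at the start of the episode above 0.01 m)) or (horizontal distance between drum_small and spindle_b below 0.012 m and (value of joint nut_b above 0.3 rad or distance of washer_b from where it was at the start of the episode above 0.01 m))).
It fails at once if a washer is wrenched (pressed on the sander or its nut with more than 25 N), or the drum, once raised by 4 mm, is wrenched against the spindle with more than 25 N (contact force between any of washer_a, washer_b and sander above 25 N or (height (world z) of drum_large above 0.066 m and contact force between drum_large and sander above 25 N)).
It fails at once if the larger drum is dropped: it moves faster than 0.6 m/s within 30 mm of the bench (height (world z) of drum_large below 0.03 m and linear speed of drum_large above 0.6 m/s).
It fails at once if a bystander is shifted by more than 20 mm (distance of any of offcut_d, offcut_c, sanding_block, tape_measure, palm_sander, pencil_1 from where it was at the start of the episode above 0.02 m).
It also fails if it takes over 72 s, if anything falls off the work surface, if the arm or the gripper's body presses on something with over 40 N, if the wrist force passes 120 N, or if a joint passes its speed limit or range.

## Working session

There is one attempt and no reset: what is moved stays moved. The work goes in short steps, Python scripts to look and compute and a tool call to move; the robot and the scene stay as the last step left them, time stands still between calls to the robot, and variables do not carry over. Pictures are saved under pics/ and viewed, at most 10 in all, crops included, and the job is handed in when it is done.

Besides the shell and the picture viewer there is one more tool, called after ">>>" by a JSON object that holds its "api" and its "payload". servo_tool: Moves the arm, as the interface text tells. Its arguments: {"type":"object","properties":{"delta_pos":{"type":"array"},"twist":{"type":"array"},"claw":{"type":"number"},"squeeze":{"type":"number"}},"required":["delta_pos","twist"]}

```bash
mkdir -p pics; cat > h.py <<'E'
import numpy as np, cv2
from station import read_state, read_camera, camera_params, arm
def grab(n,f=None):
    im=read_camera(n)
    if f: cv2.imwrite('pics/'+f,cv2.cvtColor(im,cv2.COLOR_RGB2BGR))
    return im
def rays(p,uv):
    uv=np.array(uv,float).reshape(-1,1,2)
    n=cv2.undistortPoints(uv,np.array(p['K']),np.array(p['dist'])).reshape(-1,2)
    R=cv2.Rodrigues(np.array(p['rvec'],float))[0];t=np.array(p['tvec'],float).ravel()
    return -R.T@t,(R.T@np.c_[n,np.ones(len(n))].T).T
def plane(p,uv,z):
    o,d=rays(p,uv); return o+d*((z-o[2])/d[:,2])[:,None]
def proj(p,X):
    return cv2.projectPoints(np.array(X,float).reshape(-1,1,3),np.array(p['rvec'],float),np.array(p['tvec'],float),np.array(p['K']),np.array(p['dist']))[0].reshape(-1,2)
E
python3 - <<'E'
from h import *
a=grab('top','top.png');b=grab('scene','scene.png')
for n in('top','scene'):
    p=camera_params(n);print(n,rays(p,[[320,240]]),p['K'][0][0])
s=read_state();print(s)
E
```

```text
top (array([0.42672078, 0.05216313, 1.1725414 ]), array([[ 0.09891548,  0.00240153, -0.99510832]])) 450.6789415058565
scene (array([-0.11335764,  1.25474627,  0.79318912]), array([[ 0.43188644, -0.78283257, -0.44797433]])) 493.46514554466097
{'t': 0.1, 'joints': array([ 1.22297655e+00,  2.60626417e-01, -1.39237176e-01,  1.17270667e+00,
       -1.39872826e-05,  1.57078534e+00]), 'joint_velocities': array([ 0.00082072, -0.00159741,  0.00333561, -0.00156092,  0.00070253,
        0.00111689]), 'tau': array([ 3.01995660e-04, -4.06510377e+01,  2.54527688e+01,  1.01481736e-02,
        3.98283169e-05,  6.58962890e-06]), 'position': array([0.17874916, 0.49300733, 0.24454497]), 'tool_rot': array([-1.46592786e-04,  1.73029091e-01,  9.84916315e-01, -8.74798078e-04]), 'force': array([0.46548638, 0.27099084, 0.91526164]), 'torque': array([0.02136358, 0.03399508, 0.03604271]), 'gripper_force': 0.0, 'gripper_width': 0.9975715698390083}
```

View pics/top.png

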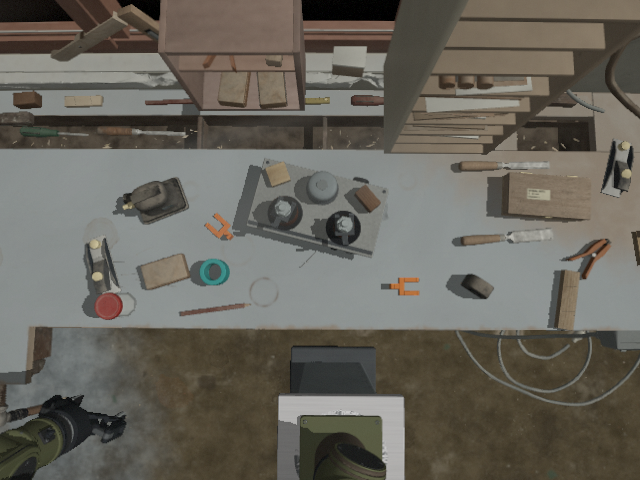

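View pics/scene.png

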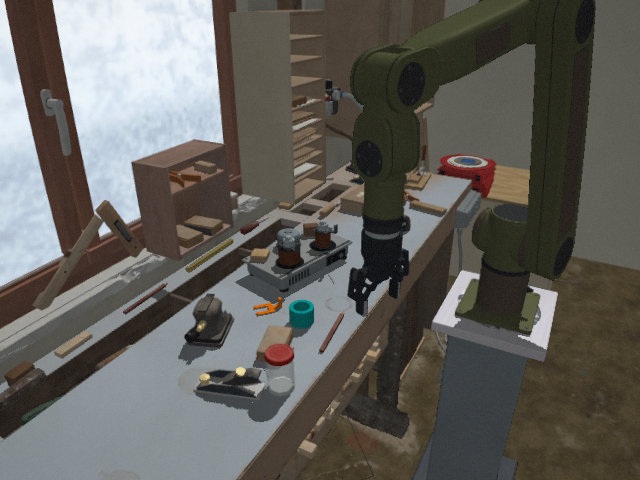

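The top view shows the sander near (318,205). Spindle a with its nut is at (285,210) and spindle b at (345,227). The turquoise drum at (215,271) and the orange washers at (220,227) and (405,287) are look-alikes. Next I'll enlarge a crop of both drums to see which is larger.

```bash
python3 - <<'E'
from h import *
a=cv2.imread('pics/top.png');b=cv2.imread('pics/scene.png')
A=cv2.resize(a[155:260,235:395],(800,525),interpolation=cv2.INTER_CUBIC)
B=cv2.resize(b[215:295,235:365],None,fx=6,fy=6,interpolation=cv2.INTER_CUBIC)[:480,:780]
cv2.imwrite('pics/cA.png',A);cv2.imwrite('pics/cB.png',B)
p=camera_params('top')
print(plane(p,[[285,207],[345,225]],.14), plane(p,[[247,205],[265,160]],.058))
E
```

```text
[[ 0.60591329  0.13632507  0.14      ]
 [ 0.56447912 -0.0029009   0.14      ]] [[0.62479984 0.23851756 0.058     ]
 [0.74066139 0.19544971 0.058     ]]
```

View pics/cA.png

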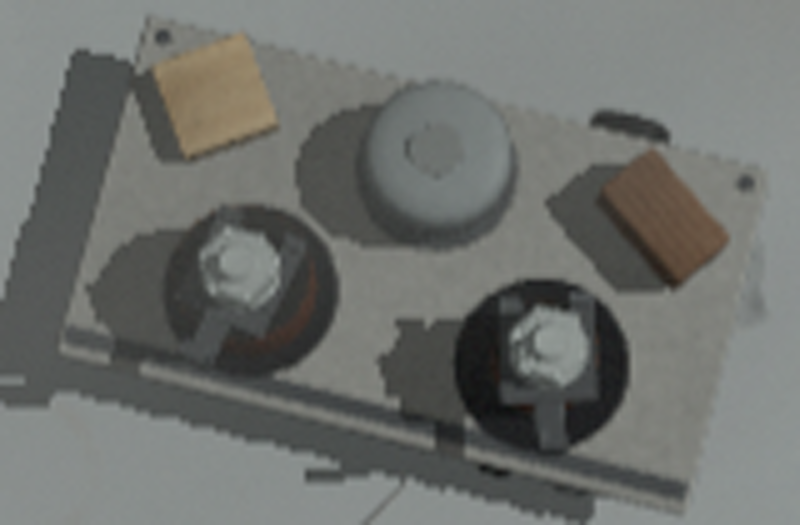

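View pics/cB.png

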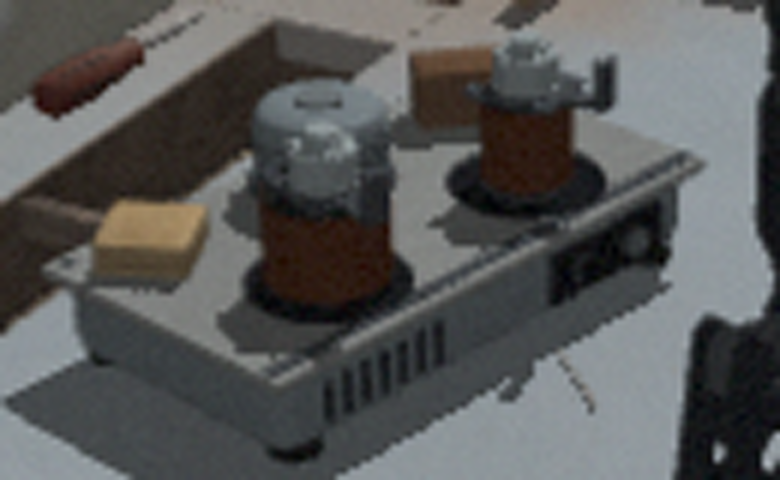

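Spindle a (left) carries the larger drum: its sleeve is about 130 px wide in the crop at (325,250), against about 95 px for b at (527,150). Drum a also has the grit sleeve showing past the washer from above. Its washer tab points down-left in the top view (front, slightly left). I'll move the wrist camera over it.

The manual's scale: shifts go in shares of 750 mm and turns go in shares of 2 pi rad. Converting my numbers, -52.3 cm / 75 = -0.6973, -49 cm / 75 = -0.6533.

>>> {"api": "servo_tool", "payload": {"delta_pos": [[0,0,-0.04],[-0.04,-0.0133,-0.0667],[-0.08,-0.0267,-0.0733],[-0.1333,-0.048,-0.0733],[-0.1867,-0.0667,-0.0733],[-0.24,-0.0867,-0.0733],[-0.2933,-0.1067,-0.0733],[-0.3467,-0.1267,-0.0733],[-0.4,-0.1467,-0.0733],[-0.4533,-0.1667,-0.0733],[-0.5067,-0.1867,-0.0733],[-0.56,-0.2067,-0.0733],[-0.6133,-0.2267,-0.0733],[-0.6533,-0.24,-0.0733],[-0.6973,-0.2533,-0.0733],[-0.6973,-0.2533,-0.0733],[-0.6973,-0.2533,-0.0733],[-0.6973,-0.2533,-0.0733]], "twist": [[0,0,0],[0,0,0],[0,0,0],[0,0,0],[0,0,0],[0,0,0],[0,0,0],[0,0,0],[0,0,0],[0,0,0],[0,0,0],[0,0,0],[0,0,0],[0,0,0],[0,0,0],[0,0,0],[0,0,0],[0,0,0]]}}

```text
t: 1.6
position: [0.6052, 0.1367, 0.2996]
tool_rot: [-0.001, 0.173, 0.985, -0.0]
force: [-0.3, 0.2, 0.1]
gripper_width: 1.002
gripper_force: 0.0
```

```bash
python3 - <<'E'
from h import *
s=read_state();print(s['position'],s['tool_rot'],s['joints'])
p=camera_params('wrist');print(rays(p,[[320,240]]),p['K'][0][0])
grab('wrist','w1.png')
print(proj(p,[[.606,.136,.137]]))
E
```

```text
[0.60524697 0.13669293 0.29957941] [-1.01147794e-03  1.73203164e-01  9.84885589e-01 -1.34079353e-04] [2.21856942e-01 4.19137539e-01 2.39240428e-01 1.39286909e+00
 5.32788339e-04 5.70018729e-01]
(array([0.52995581, 0.16382869, 0.42930189]), array([[ 0.30388945, -0.11504706, -0.94582984]])) 423.7606517559062
[[321.65039328 214.29440375]]
```

View pics/w1.png

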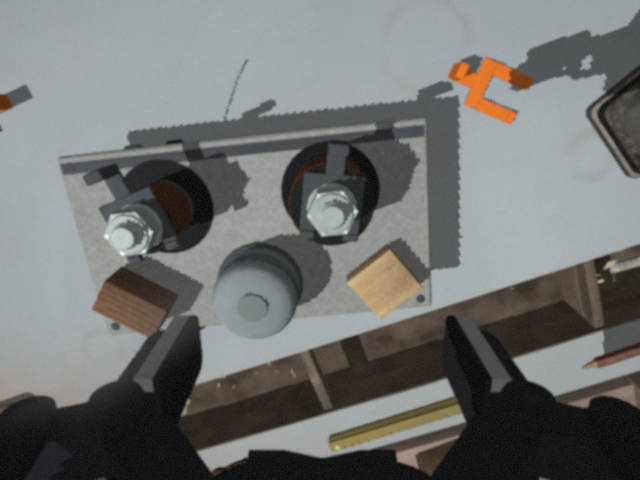

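The wrist view shows nut a at (333,210), its tab up at (338,155), the motor at (257,290) and nut b at (133,232). I'll rectify the plane of the nut's top for its angle and centre.

```bash
python3 - <<'E'
from h import *
p=camera_params('wrist')
im=cv2.imread('pics/w1.png')
# rectified: x px right = world -y, y px down = world -x ; 6px/mm, centre .600,.136
X,Y=np.meshgrid(np.arange(720),np.arange(600))
wx=.600-(Y-300)/6000;wy=.136-(X-360)/6000
uv=proj(p,np.c_[wx.ravel(),wy.ravel(),np.full(wx.size,.137)]).astype(np.float32)
W=cv2.remap(im,uv[:,0].reshape(600,720),uv[:,1].reshape(600,720),cv2.INTER_CUBIC)
cv2.imwrite('pics/rect.png',W)
g=cv2.cvtColor(W,cv2.COLOR_BGR2GRAY)
for i in range(0,720,60): cv2.putText(W,str(i),(i,10),0,.35,(0,255,255))
for i in range(0,600,60): cv2.putText(W,str(i),(0,i),0,.35,(0,255,255))
cv2.imwrite('pics/rectg.png',W)
E
```

```text
(no output)
```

View pics/rectg.png

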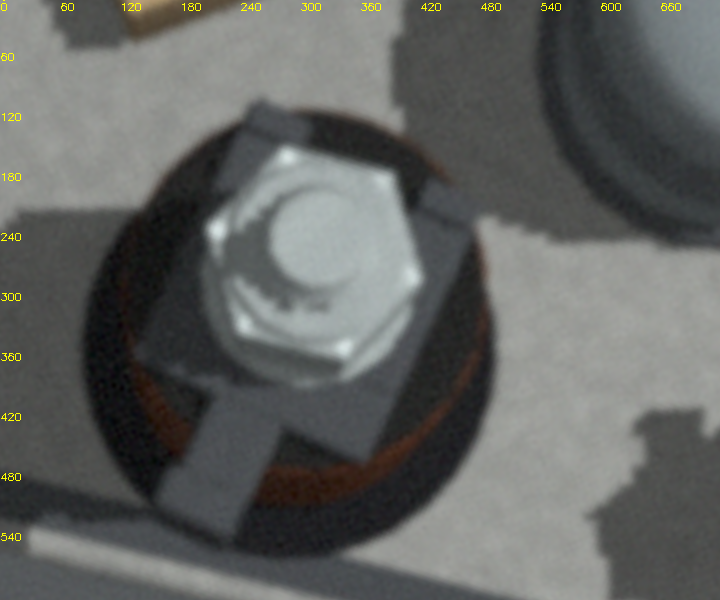

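Hex corners in the rectified view: (286,155), (387,178), (414,275), (345,349), (243,326), (216,231). That puts the nut at about (0.608, 0.1437), with flat normals at 46.7° + 60k, and the tab points to about 155°. I'll turn the tool −0.64 so y lies at 106.7°, which should leave the last joint near the middle of its range, and go down.

In the tool's units: 16.5 cm / 75 = 0.22, 16.2 cm / 75 = 0.216, -0.64 rad / 6.2832 = -0.1019.

>>> {"api": "servo_tool", "payload": {"delta_pos": [[0,0.004,0.0133],[0,0.01,0.04],[0,0.01,0.0667],[0,0.01,0.0933],[0,0.01,0.12],[0,0.01,0.1467],[0,0.01,0.1667],[0,0.01,0.18],[0,0.01,0.1933],[0,0.01,0.2067],[0,0.01,0.216],[0,0.01,0.22],[0,0.01,0.22]], "twist": [[0,0,-0.0159],[0,0,-0.035],[0,0,-0.0541],[0,0,-0.0732],[0,0,-0.0923],[0,0,-0.1019],[0,0,-0.1019],[0,0,-0.1019],[0,0,-0.1019],[0,0,-0.1019],[0,0,-0.1019],[0,0,-0.1019],[0,0,-0.1019]], "claw": 5.5, "squeeze": 20}}

```text
t: 2.73
position: [0.6081, 0.1437, 0.1348]
tool_rot: [-0.0, -0.146, 0.989, -0.0]
force: [0.0, 0.0, -0.1]
gripper_width: 0.644
gripper_force: 0.0
```

```bash
python3 - <<'E'
from h import *
s=read_state();print(s['position'],s['tool_rot'],s['joints'][5],s['force'],s['torque'])
p=camera_params('wrist')
grab('wrist','w2.png')
print(proj(p,[[.608,.1437,.137]]))
E
```

```text
[0.6080783  0.14373754 0.13475217] [-4.50993025e-04 -1.45609521e-01  9.89342035e-01 -4.64639359e-05] -0.06013135227599 [ 0.04764817  0.01248411 -0.11072333] [-0.02485536 -0.01264868 -0.01682041]
[[323.08906343 339.80425729]]
```

View pics/w2.png

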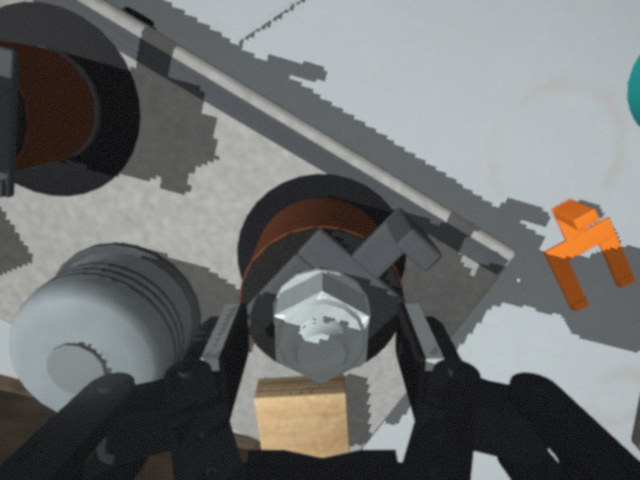

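The nut at (322,325) sits centred between the pads at (225,335) and (418,330), flats parallel to them. Closing gently.

>>> {"api": "servo_tool", "payload": {"delta_pos": [[0,0,0],[0,0,0],[0,0,0],[0,0,0],[0,0,0],[0,0,0]], "twist": [[0,0,0],[0,0,0],[0,0,0],[0,0,0],[0,0,0],[0,0,0]], "claw": 2.8, "squeeze": 25}}

```text
t: 3.28
position: [0.609, 0.1438, 0.1362]
tool_rot: [0.001, -0.146, 0.989, -0.0]
force: [0.1, -0.3, 5.2]
gripper_width: 0.364
gripper_force: 27.8
```

```bash
python3 - <<'E'
from h import *
s=read_state();print(s['t'],s['position'],s['force'],s['torque'],s['gripper_width']*85.4)
E
```

```text
3.2833 [0.60903035 0.14375443 0.13618073] [ 0.10006976 -0.32313041  5.24690356] [-0.11531971  0.05649322 -0.04095742] 31.091257686130884
```

In the tool's units: 0.1 rad / 6.2832 = 0.0159.

>>> {"api": "servo_tool", "payload": {"delta_pos": [[0,0,0],[0,0,0],[0,0,0],[0,0,0]], "twist": [[0,0,0.0064],[0,0,0.0127],[0,0,0.0159],[0,0,0.0159]]}}

```text
t: 3.62
position: [0.6091, 0.1436, 0.1362]
tool_rot: [0.001, -0.096, 0.995, -0.0]
force: [0.3, -0.5, 4.9]
gripper_width: 0.367
gripper_force: 27.8
```

```bash
python3 - <<'E'
from h import *
s=read_state();print(s['t'],s['position'],s['tool_rot'],s['force'],s['torque'],s['gripper_width']*85.4)
E
```

```text
3.6167 [0.6090914  0.14362241 0.13623469] [ 9.25259226e-04 -9.56778255e-02  9.95411912e-01 -1.50895283e-04] [ 0.28923096 -0.46987951  4.85906054] [-0.22380629  0.13321539  0.05410447] 31.367108098391483
```

The tips touched the flange (+5 N). I'll reopen slightly, lift 3 mm, regrip and feel both ways.

In the tool's units: -0.3 cm / 75 = -0.004, -0.1 rad / 6.2832 = -0.0159.

>>> {"api": "servo_tool", "payload": {"delta_pos": [[0,0,0],[0,0,0],[0,0,-0.004],[0,0,-0.004],[0,0,-0.004]], "twist": [[0,0,0],[0,0,0],[0,0,-0.008],[0,0,-0.0159],[0,0,-0.0159]], "claw": 4.2}}

```text
t: 4.03
position: [0.6081, 0.1437, 0.1378]
tool_rot: [-0.0, -0.146, 0.989, 0.0]
force: [-0.1, -0.1, -0.1]
gripper_width: 0.489
gripper_force: 0.0
```

>>> {"api": "servo_tool", "payload": {"delta_pos": [[0,0,0],[0,0,0],[0,0,0],[0,0,0],[0,0,0]], "twist": [[0,0,0],[0,0,0],[0,0,0],[0,0,0],[0,0,0]], "claw": 2.8, "squeeze": 30}}

```text
t: 4.45
position: [0.6082, 0.1435, 0.1381]
tool_rot: [-0.0, -0.145, 0.989, -0.0]
force: [-0.4, -0.6, 0.4]
gripper_width: 0.371
gripper_force: 30.0
```

```bash
python3 - <<'E'
from h import *
s=read_state();print(s['t'],s['position'],s['tool_rot'],s['force'],s['torque'],s['gripper_width']*85.4)
E
```

```text
4.45 [0.60815909 0.14350921 0.13807877] [-3.27969675e-04 -1.45377712e-01  9.89376158e-01 -1.78896403e-04] [-0.40412598 -0.6176602   0.40710501] [-0.30759142  0.0764345  -0.04690614] 31.654386577091852
```

In the tool's units: 0.1 rad / 6.2832 = 0.0159.

>>> {"api": "servo_tool", "payload": {"delta_pos": [[0,0,0],[0,0,0],[0,0,0],[0,0,0]], "twist": [[0,0,0.0064],[0,0,0.0127],[0,0,0.0159],[0,0,0.0159]]}}

```text
t: 4.78
position: [0.6082, 0.1435, 0.1382]
tool_rot: [-0.0, -0.096, 0.995, -0.0]
force: [0.9, -1.6, 0.3]
gripper_width: 0.368
gripper_force: 29.7
```

```bash
python3 - <<'E'
from h import *
s=read_state();print(s['t'],s['position'],s['tool_rot'],s['force'],s['torque'],s['gripper_width']*85.4)
E
```

```text
4.7833 [0.60819101 0.14348107 0.13815212] [-2.76258427e-04 -9.58673144e-02  9.95394052e-01 -2.52086298e-04] [ 0.88235533 -1.59391356  0.31612896] [-0.34513256  0.1420904   0.12385302] 31.420615936112355
```

In the tool's units: -0.2 rad / 6.2832 = -0.0318.

>>> {"api": "servo_tool", "payload": {"delta_pos": [[0,0,0],[0,0,0],[0,0,0],[0,0,0],[0,0,0]], "twist": [[0,0,-0.0095],[0,0,-0.0191],[0,0,-0.0271],[0,0,-0.0318],[0,0,-0.0318]]}}

```text
t: 5.2
position: [0.6082, 0.1436, 0.138]
tool_rot: [-0.0, -0.195, 0.981, -0.0]
force: [-0.2, -0.8, 0.7]
gripper_width: 0.369
gripper_force: 31.0
```

```bash
python3 - <<'E'
from h import *
s=read_state();print(s['t'],s['position'],s['tool_rot'],s['force'],s['torque'],s['gripper_width']*85.4)
E
```

```text
5.2 [0.60815664 0.14356195 0.13804439] [-3.35396212e-04 -1.95144242e-01  9.80774491e-01 -9.70866339e-05] [-0.23966988 -0.84520914  0.70028197] [-0.32040357  0.10987108 -0.09625974] 31.485015914100746
```

In the tool's units: -0.06 rad / 6.2832 = -0.0095.

>>> {"api": "servo_tool", "payload": {"delta_pos": [[0,0,0],[0,0,0],[0,0,0]], "twist": [[0,0,-0.0048],[0,0,-0.0095],[0,0,-0.0095]]}}

```text
t: 5.45
position: [0.6082, 0.1436, 0.1381]
tool_rot: [-0.0, -0.224, 0.975, -0.0]
force: [-0.3, -0.8, -0.3]
gripper_width: 0.37
gripper_force: 31.8
```

```bash
python3 - <<'E'
from h import *
s=read_state();print(s['t'],s['position'],s['tool_rot'],s['force'],s['torque'],s['gripper_width']*85.4)
E
```

```text
5.45 [0.60817025 0.14356788 0.13808162] [-3.17522839e-04 -2.23882766e-01  9.74616030e-01 -2.51995655e-05] [-0.28250982 -0.75985436 -0.31211315] [-0.29001372  0.1790764  -0.30494077] 31.56242560000598
```

In the tool's units: 0.16 rad / 6.2832 = 0.0255.

>>> {"api": "servo_tool", "payload": {"delta_pos": [[0,0,0],[0,0,0],[0,0,0]], "twist": [[0,0,0.0095],[0,0,0.0191],[0,0,0.0255]]}}

```text
t: 5.7
position: [0.6082, 0.1435, 0.1381]
tool_rot: [-0.0, -0.144, 0.99, -0.0]
force: [-0.8, -1.6, -0.4]
gripper_width: 0.367
gripper_force: 29.7
```

```bash
cat > tq.py <<'E'
from h import *
T=[]
for i in range(5):
    grab('top'); s=read_state(); T.append(s['torque'][2])
q=s['tool_rot'];print(s['t'],'ang',2*np.arctan2(q[1],q[2]),s['position'],s['force'],np.round(T,3),np.mean(T),'j6',s['joints'][5])
E
python3 tq.py
```

```text
5.95 ang -0.2927372772704092 [0.60817918 0.14352878 0.13805639] [-0.75269057 -1.21908331 -1.15118458] [0.088 0.109 0.09  0.09  0.107] 0.09672070543256306 j6 -0.06081444329455828
```

In the tool's units: 0.12 rad / 6.2832 = 0.0191.

>>> {"api": "servo_tool", "payload": {"delta_pos": [[0,0,0],[0,0,0],[0,0,0]], "twist": [[0,0,0.008],[0,0,0.0159],[0,0,0.0191]]}}

```text
t: 6.2
position: [0.6082, 0.1435, 0.1382]
tool_rot: [-0.0, -0.085, 0.996, -0.0]
force: [-1.4, -2.2, -1.3]
gripper_width: 0.367
gripper_force: 29.8
```

```bash
python3 tq.py
```

```text
6.45 ang -0.1729427808145526 [0.60817293 0.14351225 0.13819916] [-1.36188218 -2.49955549 -1.75626138] [0.097 0.117 0.11  0.084 0.069] 0.09553367251421913 j6 0.05894707494802738
```

In the tool's units: 0.12 rad / 6.2832 = 0.0191.

>>> {"api": "servo_tool", "payload": {"delta_pos": [[0,0,0],[0,0,0],[0,0,0]], "twist": [[0,0,0.008],[0,0,0.0159],[0,0,0.0191]]}}

```text
t: 6.7
position: [0.6082, 0.1435, 0.1383]
tool_rot: [-0.0, -0.026, 1.0, -0.0]
force: [-1.9, -3.2, -0.5]
gripper_width: 0.37
gripper_force: 29.9
```

```bash
python3 tq.py
```

```text
6.95 ang -0.05292746486604097 [0.60821243 0.14349497 0.13832956] [-2.30611509 -4.10863893 -0.41582278] [0.115 0.102 0.151 0.116 0.097] 0.11617759492015893 j6 0.1789445508939819
```

Clockwise holds steady at about 0.1 N m and the nut rises, so it is left-hand. Anticlockwise stiffened to −0.3 N m. I'll turn clockwise, following the rise.

In the tool's units: -0.12 cm / 75 = -0.0016, -0.11 cm / 75 = -0.0015, 0.9 rad / 6.2832 = 0.1432.

>>> {"api": "servo_tool", "payload": {"delta_pos": [[0,0,-0.0001],[0,0,-0.0003],[0,0,-0.0004],[0,0,-0.0007],[0,0,-0.0008],[0,0,-0.0009],[0,0,-0.0011],[0,0,-0.0013],[0,0,-0.0015],[0,0,-0.0016],[0,0,-0.0016]], "twist": [[0,0,0.0143],[0,0,0.0286],[0,0,0.043],[0,0,0.0573],[0,0,0.0716],[0,0,0.0859],[0,0,0.1003],[0,0,0.1146],[0,0,0.1289],[0,0,0.1432],[0,0,0.1432]]}}

```text
t: 7.87
position: [0.6081, 0.1431, 0.1395]
tool_rot: [-0.0, 0.412, 0.911, -0.001]
force: [-1.8, -3.7, 1.0]
gripper_width: 0.366
gripper_force: 30.1
```

```bash
python3 tq.py
```

```text
8.1167 ang 0.8468816182284115 [0.60806767 0.14316375 0.13948127] [-1.53560586 -4.69907701  1.02706487] [0.108 0.086 0.079 0.045 0.107] 0.08505739682496438 j6 1.078576650522611
```

In the tool's units: -0.2 cm / 75 = -0.0027, -0.19 cm / 75 = -0.0025, 1.6 rad / 6.2832 = 0.2546.

>>> {"api": "servo_tool", "payload": {"delta_pos": [[0,0,-0.0001],[0,0,-0.0003],[0,0,-0.0005],[0,0,-0.0007],[0,0,-0.0008],[0,0,-0.0009],[0,0,-0.0011],[0,0,-0.0013],[0,0,-0.0015],[0,0,-0.0016],[0,0,-0.0017],[0,0,-0.0019],[0,0,-0.002],[0,0,-0.0021],[0,0,-0.0023],[0,0,-0.0024],[0,0,-0.0025],[0,0,-0.0027],[0,0,-0.0027]], "twist": [[0,0,0.0143],[0,0,0.0286],[0,0,0.043],[0,0,0.0573],[0,0,0.0716],[0,0,0.0859],[0,0,0.1003],[0,0,0.1146],[0,0,0.1289],[0,0,0.1432],[0,0,0.1576],[0,0,0.1719],[0,0,0.1862],[0,0,0.2005],[0,0,0.2149],[0,0,0.2292],[0,0,0.2435],[0,0,0.2546],[0,0,0.2546]]}}

```text
t: 9.7
position: [0.6075, 0.1432, 0.1415]
tool_rot: [0.0, 0.941, 0.339, -0.001]
force: [-3.2, -4.9, 0.9]
gripper_width: 0.37
gripper_force: 30.1
```

```bash
python3 tq.py
```

```text
9.95 ang 2.4468145504224283 [0.60749565 0.14320349 0.14147347] [-3.37893443 -4.10259985  1.25978722] [0.114 0.105 0.045 0.109 0.137] 0.1020537039325694 j6 2.6786006728131495
```

The nut is loose by about 2.8 rad. Release, rise, unwind the wrist and look at the tab.

In the tool's units: -12 cm / 75 = -0.16, -11 cm / 75 = -0.1467, -1.56 rad / 6.2832 = -0.2483.

>>> {"api": "servo_tool", "payload": {"delta_pos": [[0,0,0],[0,0,0],[0,0,0],[0,0,-0.0133],[0,0,-0.04],[0,0,-0.0667],[0,0,-0.1067],[0,0,-0.1467],[0,0,-0.16],[0,0,-0.16],[0,0,-0.16],[0,0,-0.16],[0,0,-0.16],[0,0,-0.16],[0,0,-0.16],[0,0,-0.16],[0,0,-0.16],[0,0,-0.16],[0,0,-0.16]], "twist": [[0,0,0],[0,0,0],[0,0,0],[0,0,0],[0,0,0],[0,0,0],[0,0,-0.0191],[0,0,-0.0382],[0,0,-0.0573],[0,0,-0.0764],[0,0,-0.0955],[0,0,-0.1146],[0,0,-0.1337],[0,0,-0.1528],[0,0,-0.1719],[0,0,-0.191],[0,0,-0.2101],[0,0,-0.2292],[0,0,-0.2483]], "claw": 4.8}}

```text
t: 11.53
position: [0.6088, 0.1442, 0.2626]
tool_rot: [0.001, 0.427, 0.904, 0.001]
force: [0.9, 0.5, -0.1]
gripper_width: 0.564
gripper_force: 0.0
```

In the tool's units: -0.45 rad / 6.2832 = -0.0716.

>>> {"api": "servo_tool", "payload": {"delta_pos": [[0,0,0],[0,0,0],[0,0,0],[0,0,0],[0,0,0],[0,0,0]], "twist": [[0,0,-0.0191],[0,0,-0.0382],[0,0,-0.0573],[0,0,-0.0716],[0,0,-0.0716],[0,0,-0.0716]]}}

```text
t: 12.03
position: [0.6088, 0.1441, 0.2623]
tool_rot: [0.001, 0.218, 0.976, 0.0]
force: [0.6, 0.4, -0.4]
gripper_width: 0.562
gripper_force: 0.0
```

```bash
python3 - <<'E'
from h import *
s=read_state();print(s['t'],s['position'],s['tool_rot'],s['joints'])
p=camera_params('wrist'); im=grab('wrist','w3.png')
im=cv2.imread('pics/w3.png')
X,Y=np.meshgrid(np.arange(720),np.arange(600))
wx=.590-(Y-300)/6000;wy=.150-(X-360)/6000
uv=proj(p,np.c_[wx.ravel(),wy.ravel(),np.full(wx.size,.140)]).astype(np.float32)
W=cv2.remap(im,uv[:,0].reshape(600,720),uv[:,1].reshape(600,720),cv2.INTER_CUBIC)
for i in range(0,720,60): cv2.putText(W,str(i),(i,10),0,.35,(0,255,255))
for i in range(0,600,60): cv2.putText(W,str(i),(0,i),0,.35,(0,255,255))
cv2.imwrite('pics/rect3.png',W); print(rays(p,[[320,240]])[0])
E
```

```text
12.0333 [0.60875952 0.14406185 0.26230481] [5.35861131e-04 2.18164888e-01 9.75911668e-01 4.59224325e-04] [2.32198017e-01 4.30816443e-01 1.62248494e-01 1.30086309e+00
 3.57942474e-04 6.72065706e-01]
[0.53588457 0.17800483 0.39182562]
```

View pics/rect3.png

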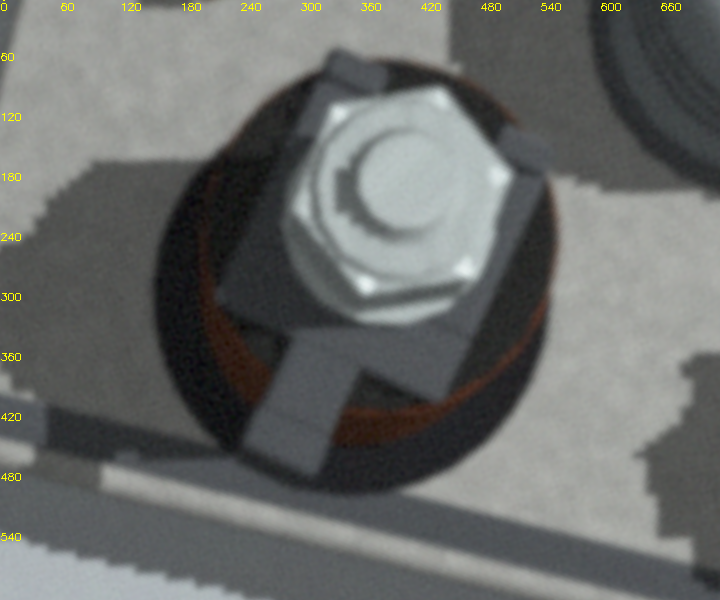

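The rectified view shows the tab's top at (290,442), so it stands at (0.566, 0.162) and points along about 156°. The jaw lips at (355,70) and (522,148) are clear below the raised flange. I'll grasp the tab across its 14 mm width.

In the tool's units: 12.3 cm / 75 = 0.164, 11.5 cm / 75 = 0.1533, -0.02 rad / 6.2832 = -0.0032.

>>> {"api": "servo_tool", "payload": {"delta_pos": [[0.02,0,0],[0.04,-0.0013,0.0133],[0.0613,-0.0027,0.04],[0.0613,-0.0027,0.0667],[0.0613,-0.0027,0.0933],[0.0613,-0.0027,0.12],[0.0613,-0.0027,0.14],[0.0613,-0.0027,0.1533],[0.0613,-0.0027,0.164],[0.0613,-0.0027,0.164]], "twist": [[0,0,0],[0,0,-0.0032],[0,0,-0.0032],[0,0,-0.0032],[0,0,-0.0032],[0,0,-0.0032],[0,0,-0.0032],[0,0,-0.0032],[0,0,-0.0032],[0,0,-0.0032]], "claw": 3.5}}

```text
t: 12.92
position: [0.5651, 0.1612, 0.1372]
tool_rot: [-0.001, 0.208, 0.978, -0.001]
force: [-0.4, -0.1, 1.0]
gripper_width: 0.411
gripper_force: 0.0
```

```bash
python3 - <<'E'
from h import *
s=read_state();print(s['t'],s['position'],s['tool_rot'],s['force'])
grab('wrist','w4.png')
E
```

```text
12.9167 [0.56513998 0.16123061 0.13716563] [-1.05166706e-03  2.07702177e-01  9.78191418e-01 -5.00363593e-04] [-0.38130869 -0.10610233  1.00940724]
```

View pics/w4.png

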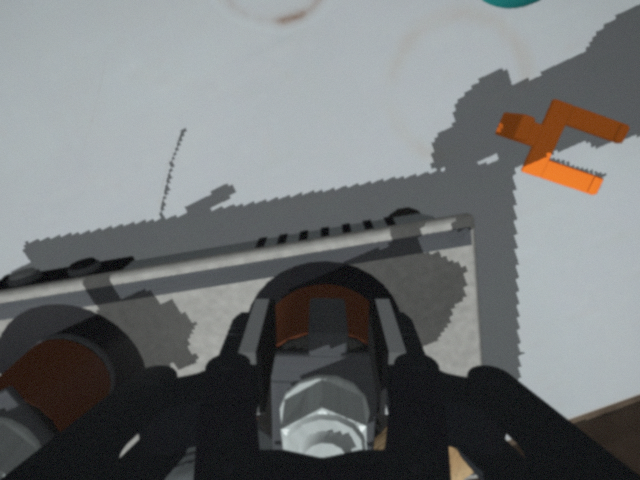

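The tab (328,320) stands between the pads at (255,340) and (392,335). I'll raise 2 mm and close.

In the tool's units: -0.2 cm / 75 = -0.0027.

>>> {"api": "servo_tool", "payload": {"delta_pos": [[0,0,-0.0027],[0,0,-0.0027],[0,0,-0.0027],[0,0,-0.0027],[0,0,-0.0027],[0,0,-0.0027],[0,0,-0.0027]], "twist": [[0,0,0],[0,0,0],[0,0,0],[0,0,0],[0,0,0],[0,0,0],[0,0,0]], "claw": 1.0, "squeeze": 40}}

```text
t: 13.55
position: [0.5666, 0.1619, 0.1418]
tool_rot: [0.001, 0.207, 0.978, 0.001]
force: [-0.9, 0.0, 6.7]
gripper_width: 0.147
gripper_force: 39.4
```

```bash
python3 tq.py
```

```text
13.8 ang 0.41772127231093764 [0.56653825 0.16182035 0.14173434] [-1.35911945  0.45453702  5.61525247] [ 0.036 -0.004  0.022 -0.001 -0.007] 0.009167219667135722 j6 0.6957158708047277
```

Raise 1 mm to relieve the down-force, then draw out slowly along tool +x.

In the tool's units: 0.8 cm / 75 = 0.0107, 0.6 cm / 75 = 0.008.

>>> {"api": "servo_tool", "payload": {"delta_pos": [[0,0,-0.0013],[0,0,-0.0013],[0.0027,0,-0.0013],[0.0053,0,-0.0013],[0.008,0,-0.0013],[0.0107,0,-0.0013],[0.0107,0,-0.0013]], "twist": [[0,0,0],[0,0,0],[0,0,0],[0,0,0],[0,0,0],[0,0,0],[0,0,0]]}}

```text
t: 14.38
position: [0.5582, 0.1647, 0.1414]
tool_rot: [-0.0, 0.207, 0.978, -0.0]
force: [1.0, 0.1, 2.3]
gripper_width: 0.148
gripper_force: 39.2
```

```bash
python3 tq.py
```

```text
14.6333 ang 0.4177942408410709 [0.55856241 0.16466654 0.14152639] [ 0.38698098 -0.3019455   2.64848377] [-0.053 -0.03   0.05  -0.001 -0.082] -0.023044451933985962 j6 0.7044779752217094
```

In the tool's units: 3 cm / 75 = 0.04, -0.05 cm / 75 = -0.0007.

>>> {"api": "servo_tool", "payload": {"delta_pos": [[0.004,0,-0.0004],[0.008,0,-0.0007],[0.012,0,-0.0007],[0.016,0,-0.0007],[0.02,0,-0.0007],[0.024,0,-0.0007],[0.028,0,-0.0007],[0.032,0,-0.0007],[0.036,0,-0.0007],[0.04,0,-0.0007],[0.04,0,-0.0007]], "twist": [[0,0,0],[0,0,0],[0,0,0],[0,0,0],[0,0,0],[0,0,0],[0,0,0],[0,0,0],[0,0,0],[0,0,0],[0,0,0]]}}

```text
t: 15.55
position: [0.5303, 0.177, 0.1419]
tool_rot: [-0.0, 0.207, 0.978, -0.0]
force: [-0.3, -0.4, -0.7]
gripper_width: 0.146
gripper_force: 39.0
```

```bash
python3 tq.py
```

```text
15.8 ang 0.41788396437581327 [0.53112024 0.17681555 0.14195091] [ 0.46601026  0.54710777 -0.49242545] [-0.007  0.03   0.021  0.035  0.031] 0.02197820302909631 j6 0.7391922956709439
```

In the tool's units: 10.9 cm / 75 = 0.1453, 10.6 cm / 75 = 0.1413.

>>> {"api": "servo_tool", "payload": {"delta_pos": [[0.0067,0,0],[0.0133,0,0],[0.02,0,0],[0.0293,0,0],[0.04,0,0],[0.0533,0,0],[0.0667,0,0],[0.08,0,0],[0.0933,0,0],[0.0987,0,0],[0.0987,0,0.0133],[0.0987,0,0.04],[0.0987,0,0.0667],[0.0987,0,0.0933],[0.0987,0,0.12],[0.0987,0,0.1333],[0.0987,0,0.1413],[0.0987,0,0.1453],[0.0987,0,0.1453]], "twist": [[0,0,0],[0,0,0],[0,0,0],[0,0,0],[0,0,0],[0,0,0],[0,0,0],[0,0,0],[0,0,0],[0,0,0],[0,0,0],[0,0,0],[0,0,0],[0,0,0],[0,0,0],[0,0,0],[0,0,0],[0,0,0],[0,0,0]]}}

```text
t: 17.38
position: [0.4634, 0.2069, 0.0328]
tool_rot: [-0.0, 0.207, 0.978, -0.0]
force: [0.1, 0.4, -1.4]
gripper_width: 0.142
gripper_force: 39.0
```

In the tool's units: 0.3 cm / 75 = 0.004, 0.2 cm / 75 = 0.0027.

>>> {"api": "servo_tool", "payload": {"delta_pos": [[0,0,0.0013],[0,0,0.0027],[0,0,0.004],[0,0,0.004]], "twist": [[0,0,0],[0,0,0],[0,0,0],[0,0,0]]}}

```text
t: 17.72
position: [0.464, 0.207, 0.0304]
tool_rot: [0.0, 0.207, 0.978, 0.0]
force: [-0.8, 0.0, -0.4]
gripper_width: 0.146
gripper_force: 39.1
```

In the tool's units: 0.15 cm / 75 = 0.002, 0.1 cm / 75 = 0.0013.

>>> {"api": "servo_tool", "payload": {"delta_pos": [[0,0,0.0013],[0,0,0.002],[0,0,0.002]], "twist": [[0,0,0],[0,0,0],[0,0,0]]}}

```text
t: 17.97
position: [0.464, 0.2071, 0.0301]
tool_rot: [0.001, 0.207, 0.978, 0.001]
force: [-2.6, -0.7, 9.7]
gripper_width: 0.143
gripper_force: 40.2
```

In the tool's units: -19 cm / 75 = -0.2533, -16 cm / 75 = -0.2133.

>>> {"api": "servo_tool", "payload": {"delta_pos": [[0,0,0],[0,0,0],[0,0,-0.004],[0,0,-0.0133],[0,0,-0.0267],[0,0,-0.0533],[0,0,-0.1067],[0,0,-0.16],[0,0,-0.2133],[0,0,-0.2533],[-0.0267,0,-0.2533],[-0.08,0,-0.2533],[-0.1333,0,-0.2533],[-0.1733,0,-0.2533],[-0.2,0,-0.2533],[-0.2093,0,-0.2533],[-0.2093,0,-0.2533],[-0.2093,0,-0.2533]], "twist": [[0,0,0],[0,0,0],[0,0,0],[0,0,0],[0,0,0],[0,0,0],[0,0,0],[0,0,0],[0,0,0],[0,0,0],[0,0,0],[0,0,0],[0,0,0],[0,0,0],[0,0,0],[0,0,0],[0,0,0],[0,0,0]], "claw": 4}}

```text
t: 19.47
position: [0.6063, 0.1432, 0.2184]
tool_rot: [-0.001, 0.208, 0.978, -0.0]
force: [-0.8, -0.8, -0.9]
gripper_width: 0.474
gripper_force: 0.0
```

```bash
python3 - <<'E'
from h import *
s=read_state();print(s['t'],s['position'],s['tool_rot'],s['force'])
a=grab('top','t2.png'); 
p=camera_params('top');print(proj(p,[[.508,.188,0],[.464,.207,.028]]))
w=grab('wrist','w5.png')
A=cv2.imread('pics/t2.png')[170:290,220:380];B=cv2.imread('pics/w5.png')
C=np.hstack([cv2.resize(A,(400,300),interpolation=cv2.INTER_CUBIC),cv2.resize(B,(400,300))])
cv2.imwrite('pics/c2.png',C)
E
```

```text
19.4667 [0.60626628 0.14322059 0.21839223] [-7.07736238e-04  2.07519422e-01  9.78230640e-01 -6.01813680e-05] [-0.78317707 -0.81945454 -0.93136142]
[[268.94721397 253.18498118]
 [259.91527226 269.67496907]]
```

View pics/c2.png

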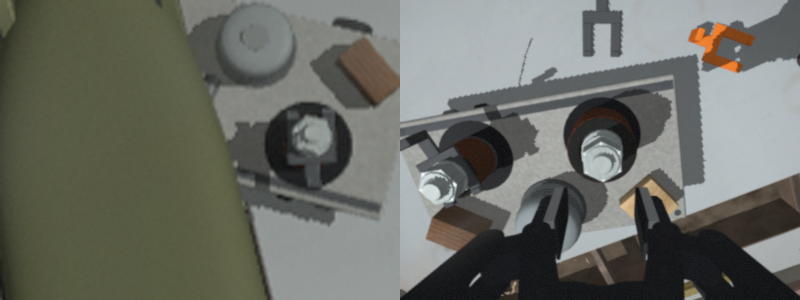

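The slotted washer lies on the bench at (603,30) in the right half, and the drum is free under its nut at (600,150). Now grasp the drum.

In the tool's units: 12.2 cm / 75 = 0.1627, 8.5 cm / 75 = 0.1133.

>>> {"api": "servo_tool", "payload": {"delta_pos": [[-0.0007,0,0],[-0.0007,0,0],[-0.0007,0,0.0133],[-0.0007,0,0.0333],[-0.0007,0,0.0533],[-0.0007,0,0.0733],[-0.0007,0,0.0933],[-0.0007,0,0.1133],[-0.0007,0,0.1293],[-0.0007,0,0.1427],[-0.0007,0,0.1533],[-0.0007,0,0.1613],[-0.0007,0,0.1627],[-0.0007,0,0.1627]], "twist": [[0,0,0],[0,0,0],[0,0,0],[0,0,0],[0,0,0],[0,0,0],[0,0,0],[0,0,0],[0,0,0],[0,0,0],[0,0,0],[0,0,0],[0,0,0],[0,0,0]], "claw": 8.5}}

```text
t: 20.73
position: [0.6074, 0.143, 0.0963]
tool_rot: [-0.0, 0.207, 0.978, -0.0]
force: [-0.1, 0.0, -0.8]
gripper_width: 0.995
gripper_force: 0.0
```

```bash
python3 tq.py
```

```text
20.9833 ang 0.41782166961396555 [0.60806945 0.14309249 0.09727069] [-0.50021927 -0.04173998 -0.20067518] [ 0.006  0.081  0.03  -0.036  0.01 ] 0.018205128322656302 j6 0.6489284602443938
```

>>> {"api": "servo_tool", "payload": {"delta_pos": [[0,0,0],[0,0,0],[0,0,0],[0,0,0],[0,0,0],[0,0,0]], "twist": [[0,0,0],[0,0,0],[0,0,0],[0,0,0],[0,0,0],[0,0,0]], "claw": 5.8, "squeeze": 30}}

```text
t: 21.48
position: [0.6079, 0.1431, 0.0974]
tool_rot: [0.001, 0.207, 0.978, 0.0]
force: [-0.9, 0.7, 5.3]
gripper_width: 0.788
gripper_force: 33.5
```

```bash
python3 tq.py
```

```text
21.7333 ang 0.41772864889300965 [0.6078769  0.14311365 0.09739549] [-2.16083008 -0.35430385  5.69271667] [-0.     0.069 -0.009  0.031  0.057] 0.029556879969559174 j6 0.6488940968716026
```

In the tool's units: -1 cm / 75 = -0.0133, -0.7 cm / 75 = -0.0093.

>>> {"api": "servo_tool", "payload": {"delta_pos": [[0,0,-0.002],[0,0,-0.004],[0,0,-0.0067],[0,0,-0.0093],[0,0,-0.0133],[0,0,-0.0133]], "twist": [[0,0,0],[0,0,0],[0,0,0],[0,0,0],[0,0,0],[0,0,0]]}}

```text
t: 22.23
position: [0.6078, 0.143, 0.107]
tool_rot: [0.0, 0.207, 0.978, 0.0]
force: [0.6, -0.3, -1.7]
gripper_width: 0.782
gripper_force: 34.0
```

```bash
python3 tq.py
```

```text
22.4833 ang 0.41779682020483044 [0.60735578 0.14293229 0.10636029] [ 0.1794379   0.22576732 -1.73465559] [-0.056 -0.008 -0.042 -0.04   0.006] -0.028168053135468725 j6 0.6489178958733938
```

In the tool's units: -17 cm / 75 = -0.2267, -14.5 cm / 75 = -0.1933.

>>> {"api": "servo_tool", "payload": {"delta_pos": [[0,0,-0.0067],[0,0,-0.016],[0,0,-0.0267],[0,0,-0.04],[0,0,-0.0533],[0,0,-0.0667],[0,0,-0.08],[0,0,-0.0933],[0,0,-0.1067],[0,0,-0.12],[0,0,-0.1333],[0,0,-0.14],[0,0,-0.14],[0.0067,-0.0133,-0.14],[0.02,-0.0333,-0.14],[0.04,-0.0667,-0.14],[0.0667,-0.1067,-0.14],[0.0933,-0.1467,-0.14],[0.12,-0.1933,-0.14],[0.14,-0.2267,-0.14]], "twist": [[0,0,0],[0,0,0],[0,0,0],[0,0,0],[0,0,0],[0,0,0],[0,0,0],[0,0,0],[0,0,0],[0,0,0],[0,0,0],[0,0,0],[0,0,0],[0,0,0],[0,0,0],[0,0,0],[0,0,0],[0,0,0],[0,0,0],[0,0,0]]}}

```text
t: 24.15
position: [0.4389, 0.0289, 0.2107]
tool_rot: [-0.002, 0.207, 0.978, -0.001]
force: [-1.0, -0.9, -1.9]
gripper_width: 0.788
gripper_force: 34.2
```

In the tool's units: 17 cm / 75 = 0.2267, 16.8 cm / 75 = 0.224.

>>> {"api": "servo_tool", "payload": {"delta_pos": [[0.0107,-0.02,0],[0.0107,-0.02,0],[0.0107,-0.02,0.02],[0.0107,-0.02,0.0467],[0.0107,-0.02,0.0733],[0.0107,-0.02,0.1],[0.0107,-0.02,0.1267],[0.0107,-0.02,0.1533],[0.0107,-0.02,0.1733],[0.0107,-0.02,0.1933],[0.0107,-0.02,0.2067],[0.0107,-0.02,0.216],[0.0107,-0.02,0.224],[0.0107,-0.02,0.2267],[0.0107,-0.02,0.2267]], "twist": [[0,0,0],[0,0,0],[0,0,0],[0,0,0],[0,0,0],[0,0,0],[0,0,0],[0,0,0],[0,0,0],[0,0,0],[0,0,0],[0,0,0],[0,0,0],[0,0,0],[0,0,0]]}}

```text
t: 25.4
position: [0.4292, 0.0198, 0.0412]
tool_rot: [-0.0, 0.207, 0.978, -0.0]
force: [0.4, 0.2, -1.1]
gripper_width: 0.786
gripper_force: 34.3
```

```bash
python3 tq.py
```

```text
25.65 ang 0.4178909569978182 [0.42974116 0.01974628 0.04204985] [-0.6290654   0.07074436 -0.9287274 ] [-0.004  0.009  0.011 -0.042  0.035] 0.0017028765845299534 j6 0.46378659284970414
```

In the tool's units: 0.6 cm / 75 = 0.008, 0.45 cm / 75 = 0.006.

>>> {"api": "servo_tool", "payload": {"delta_pos": [[0,0,0.002],[0,0,0.004],[0,0,0.006],[0,0,0.008],[0,0,0.008],[0,0,0.008]], "twist": [[0,0,0],[0,0,0],[0,0,0],[0,0,0],[0,0,0],[0,0,0]]}}

```text
t: 26.15
position: [0.4292, 0.0197, 0.0355]
tool_rot: [-0.0, 0.207, 0.978, 0.0]
force: [0.5, -0.1, -0.0]
gripper_width: 0.787
gripper_force: 34.4
```

```bash
python3 tq.py
```

```text
26.4 ang 0.4177879475119213 [0.42914153 0.01970209 0.03549162] [ 0.14947915 -0.05038758 -0.28920194] [ 0.018 -0.009  0.05   0.033  0.033] 0.024860669170965966 j6 0.4637041079009789
```

Force near zero, so it is just touching. Lower 1 mm more, open, rise.

In the tool's units: 0.1 cm / 75 = 0.0013, 0.05 cm / 75 = 0.0007.

>>> {"api": "servo_tool", "payload": {"delta_pos": [[0,0,0.0007],[0,0,0.0013],[0,0,0.0013]], "twist": [[0,0,0],[0,0,0],[0,0,0]]}}

```text
t: 26.65
position: [0.4292, 0.0197, 0.0354]
tool_rot: [0.0, 0.207, 0.978, 0.0]
force: [-2.5, -0.2, 10.6]
gripper_width: 0.787
gripper_force: 35.3
```

In the tool's units: -18 cm / 75 = -0.24, -17 cm / 75 = -0.2267.

>>> {"api": "servo_tool", "payload": {"delta_pos": [[0,0,0],[0,0,0],[0,0,0],[0,0,0],[0,0,0],[0,0,0],[0,0,-0.0133],[0,0,-0.04],[0,0,-0.08],[0,0,-0.12],[0,0,-0.1733],[0,0,-0.2267],[0,0,-0.24],[0,0,-0.24]], "twist": [[0,0,0],[0,0,0],[0,0,0],[0,0,0],[0,0,0],[0,0,0],[0,0,0],[0,0,0],[0,0,0],[0,0,0],[0,0,0],[0,0,0],[0,0,0],[0,0,0]], "claw": 8.5}}

```text
t: 27.82
position: [0.4319, 0.0198, 0.2182]
tool_rot: [0.004, 0.207, 0.978, 0.001]
force: [0.7, 0.2, -0.1]
gripper_width: 0.999
gripper_force: 0.0
```

```bash
python3 - <<'E'
from h import *
p=camera_params('scene'); im=grab('scene','s2.png')
b=im.astype(int)
print(proj(p,[[.43,.02,0],[.43,.02,.05]]), read_state()['force'])
# brown sleeve: red-dominant contour near the predicted drum
u,v=proj(p,[[.43,.02,.025]])[0].astype(int)
y0,x0=max(v-40,0),u-40;c=b[y0:v+40,x0:u+40]
m=((c[...,0]>c[...,2]*1.6)&(c[...,0]>40)).astype(np.uint8)
for k in cv2.findContours(m,0,2)[0]:
    if cv2.contourArea(k)>80: print(cv2.contourArea(k),np.array(cv2.boundingRect(k))+[x0,y0,0,0],cv2.minAreaRect(k))
# wrist: washer & drum dark masks
w=grab('wrist','w6.png');pw=camera_params('wrist')
print(proj(pw,[[.43,.02,.05],[.508,.188,0]]))
E
```

```text
[[358.58826127 273.55584239]
 [359.00454943 259.68689517]] [-0.96781388  0.34263875 -1.02992156]
193.0 [349 263  21  16] ((41.35808181762695, 45.18558883666992), (13.67894458770752, 21.278356552124023), 82.40535736083984)
115.5 [318 233  12  14] ((5.5, 13.5), (13.0, 11.0), 90.0)
[[322.80347073 212.85077231]
 [543.23598072 201.22316208]]
```

The brown sleeve appears upright at (359,271), exactly where predicted. The gripper is clear, so I'm handing in.

```bash
python3 -c "
from station import arm
print(arm.close_job())"
```

```text
the job is handed in; nothing more can be done
None
```

I took the larger drum off spindle a and stood it upright on the bench, with its washer lying beside it. I handed the job in at about 28 s; no verdict came back. Nut a proved left-hand and was loosened clockwise about 2.8 rad. Spindle b and the bystanders were not touched.

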